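Load the anaerobic incubation chamber

ROBOT

A 6-joint arm with a two-finger parallel gripper is mounted at the origin on a cart in front of the work surface, level with it; the furniture and walls round the work are solid. World frame = base frame: x ahead of the robot, y to its left, z up, the work surface at z = 0. Lengths are in m, angles in rad, forces in N, time in s.
With the tool pointing down it reaches from about 0.35 to 0.975 m from the base axis. Payload 4.9 kg.
Tool frame: the origin (TCP) lies midway between the tips of the shut fingers; the grasp point (between the pads) lies 19 mm behind it; z points along the fingers, y is the direction in which the jaws open and shut (so a half turn about z gives the same grasp; the last joint's range is limited). The gripper opens to 85 mm and grips with 20 to 120 N. Pads are 22 mm wide; open, the fingers measure 114 mm over their backs; the gripper's body (76 mm by 85 mm) begins 54 mm behind the grasp point. The pads swing forward as they close: fully open they stand 13 mm farther back than shut.
Start: joints at [-0.119, 0.053, 1.613, -0, 1.476, -0.119], TCP at [0.625, 0, 0.231] pointing down, gripper open.
Joint ranges: [-3.01, 3.01], [-1.01, 2.22], [0.06, 2.58], [-1.02, 4.17], [0.09, 2.62], [-3.14, 3.14]. Speed limits (rad/s): [2.57, 2.57, 3.14, 3.14, 3.14, 3.14].

INTERFACE

Orientations are given as a rotation vector (axis times angle).
In Python, from station import ctrl gives the robot as it stands.
- The arm moves only by the shell command python3 -m jog 'ROWS' [FORCE]. ROWS is JSON, one flat list of numbers, 7 for each row, row after row: the opening, from 0 (shut) to 1 (fully open), then the shift along the tool's x, y, z in m, then the turn, a rotation vector about the tool's x, y, z in degrees. A call has 1 to 10 rows; each row shifts and turns the commanded pose from where the row before left it, along the tool's axes as they then stand; what a row does not reach is not made up. A row lasts 1/8 s, in which the tool goes at most 62.5 mm and 10.7 degrees, less where a joint would pass 70% of its speed; a pose out of reach is approached as far as the arm can. A call with a gripper value outside its range is refused whole. The fingers move at their own pace and stop on an object; FORCE is the grip in N (left out, the last holds). Time passes only in rows, so rows that do not move let the fingers close. It gives the time, the measured TCP pose, the force and the opening at its end, in the units of the state.
- ctrl.get_obs(): the state, without advancing time (a new reading comes with each control period).
- ctrl.get_image(name): name is "scene" or "side" or "wrist"; returns a dict with "image" (400x640x3 uint8, blue, green, red), "camera_matrix" (3x3 intrinsics, pixels), "dist_coeffs" ([k1, k2, p1, p2, k3] as OpenCV has them; the pictures are not rectified), "rvec" (rotation vector, rad) and "tvec" (3), from world to camera coordinates, as OpenCV has them; the wrist camera has in their place "mount" (4x4, takes a point from camera to tool coordinates, whose origin is the TCP and whose axes are the flange's). Camera axes: x right, y down, z forward; pixel columns grow to the right and rows downward; lengths in m; the calibration is good to about 2 mm. A picture is of the moment at which its call begins: read the wrist's pose just before it. There is no depth.
- ctrl.finish_job(): hands the job in, once; it reports no verdict.
Trained networks look in a picture, given as the dict that the camera call returned (one of the last four; its "shot" number tells which), for a name from the list of things; names that differ only in an ending like _2 or _b are one class to them, and where a whole thing is asked for, a point or a joint stands for the part that bears it (a point fixed in the world has none). Each returns a list of dicts, best first, with "p" (0 to 1); they miss things now and then, are a little off and sometimes report something else, mostly with a low value. They report only what shows in the picture. A call takes as long as a camera call. They do not tell look-alikes from the thing itself.
- ctrl.boxes_of(target, picture): "box" ([centre column, centre row, width, height] in pixels, round what is visible of it).
The state is a dict: "t": time; "q": joint angles; "dq": joint speeds; "effort": joint torques, N m; "tool_pos": TCP position; "tool_rot": TCP orientation; "contact_force": force on the tool from outside, world axes, zero at the start; "wrist_torque": the same for the moment, N m; "opening": finger opening in m.
Only numpy, scipy, OpenCV 4.12 (cv2) and the standard library are available. Lean on these libraries where they do the work, as an engineer would, in place of code of your own. Each camera call takes 0.05 s, during which the arm holds its last target. There are 200 camera calls.

TASK

Load the anaerobic chamber for incubation: from the black mat, stack three culture dishes in the round seat of the chamber's white base, the closed blue-green one at the bottom, the closed orange-brown one on it and the open one with the red and orange colonies on top, where nothing lies on it and it can be read through the cover, and stand the green-capped indicator vial in its socket beside them. Then close the chamber with the clear cover, its foot flat on the base inside the rim. Keep everything upright and lower each piece gently into place without dropping it; the open clear dish with the white swab pad and the little porcelain bowl are not part of this run and stay where they are.

Things in the scene. Friction and masses are not known exactly. Their poses are not given: they have to be found in the camera images.
- plate_blue: closed round culture dish, diameter 60 mm, height 15 mm, blue-green agar and lid (selective medium); stacks flat on another. Origin: centre of its underside, z up (lid side).
- plate_orange: closed round culture dish, diameter 60 mm, height 15 mm, orange-brown agar; stacks flat on another. Origin: centre of its underside, z up (lid side).
- plate_colonies: open round culture dish, yellow with many red and orange colonies, diameter 56 mm, height 13 mm. Origin: centre of its underside, z up (open side).
- vial: oxygen indicator: small clear vial with yellowish content and green screw cap, diameter 21 mm, total height 47 mm, glass body up to 36 mm (grip the glass, not the cap). Origin: centre of its underside, z up.
- cover: loose clear round cover of the chamber, open below, blue rim at its foot, blue knob on top. Sizes in mm: outer diameter 152 at the foot, 148 above; inside diameter 142, inside height 78, outside height 82 without the knob. Knob: diameter 30, from 92 to 116 above the foot, neck of diameter 18 below it. About 190 g. Origin: centre of the foot plane, z up.
- chamber_base: fixed round white base (sizes in mm), diameter 180, top plate 10 above the worktop, dark gasket ring, outer rim 6 above the plate, 162 inside (the cover's foot stands inside it on the plate, 5 free all round). Two brass gas ports with taps (23 high) stick out 25 at its +x side. Dish seat at x = -25, vial socket at x = +44 of its own frame. Origin: centre of the underside, z up.
- dish_seat (a point): dark round dish seat on the base, within a grey ring 3 mm high and 68 mm in diameter inside (74 mm outside). Point: centre of the seat's floor (10 mm above the worktop), axes as the base.
- vial_socket (a point): vial socket on the base: grey ring 8 mm high, 28 mm in diameter inside (35 mm outside). Point: centre of its floor (10 mm above the worktop), axes as the base.
- plate_swab: bystander: open clear dish with a white swab pad, diameter 60 mm, height 13 mm. Origin: centre of its underside. Leave it.
- bowl: bystander: small white porcelain bowl, rim diameter 46 mm, foot diameter 28 mm, height 20 mm. Origin: centre of its underside. Leave it.
There are look-alikes about, which are no part of the job. Leave any pink look-alike of the plate_colonies alone.

How it is judged:
At the end, for the whole second after the job is handed in: Blue-green dish flat in the seat (6 mm), orange on it, colony dish on that (each within 10 mm of the one below), vial upright on its socket floor (6 mm), cover flat on the base inside the rim (8 mm, 0.04 rad), all at rest; nothing tipped or dropped, bystanders within 30 mm (horizontal distance between plate_blue and dish_seat below 0.006 m and z of plate_blue in the frame of dish_seat between -0.003 and 0.0025 m and horizontal distance between plate_orange and plate_blue below 0.01 m and z of plate_orange in the frame of plate_blue between 0.012 and 0.018 m and horizontal distance between plate_colonies and plate_orange below 0.01 m and z of plate_colonies in the frame of plate_orange between 0.012 and 0.018 m and angle between each of plate_blue, plate_orange, plate_colonies, vial's own z axis and vertical below 0.1 rad and horizontal distance between vial and vial_socket below 0.006 m and z of vial in the frame of vial_socket between -0.003 and 0.004 m and horizontal distance between cover and chamber_base below 0.008 m and z of cover in the frame of chamber_base between 0.007 and 0.0125 m and angle between cover's own z axis and vertical below 0.04 rad and linear speed of each of plate_blue, plate_orange, plate_colonies, vial, cover below 0.02 m/s); the robot touches nothing.
It fails at once if a culture dish, the vial or the cover is tipped over (more than 40 degrees) (angle between any of plate_blue, plate_orange, plate_colonies, vial, cover's own z axis and vertical above 0.7 rad).
It fails at once if a dish, the vial or the cover is dropped into its place instead of being lowered (faster than 0.5 m/s just above it) ((horizontal distance between plate_blue and dish_seat below 0.03 m and z of plate_blue in the frame of dish_seat below 0.075 m and linear speed of plate_blue above 0.5 m/s) or (horizontal distance between plate_orange and dish_seat below 0.03 m and z of plate_orange in the frame of dish_seat below 0.075 m and linear speed of plate_orange above 0.5 m/s) or (horizontal distance between plate_colonies and dish_seat below 0.03 m and z of plate_colonies in the frame of dish_seat below 0.075 m and linear speed of plate_colonies above 0.5 m/s) or (horizontal distance between vial and vial_socket below 0.03 m and z of vial in the frame of vial_socket below 0.05 m and linear speed of vial above 0.5 m/s) or (horizontal distance between cover and chamber_base below 0.03 m and z of cover in the frame of chamber_base below 0.06 m and linear speed of cover above 0.5 m/s)).
It fails at once if the open swab dish or the small porcelain bowl is moved by more than 30 mm or tipped over (distance of any of plate_swab, bowl from where it was at the start of the episode above 0.03 m or angle between any of plate_swab, bowl's own z axis and vertical above 0.7 rad).
It also fails if it takes over 104 s, if anything falls off the work surface, if the arm or the gripper's body presses on something with over 40 N, if the wrist force passes 120 N, or if a joint passes its speed limit or range.

## Working session

There is one attempt and no reset: what is moved stays moved. The work goes in short steps, Python scripts to look and compute and a shell command to move; the robot and the scene stay as the last step left them, time stands still between calls to the robot, and variables do not carry over. Pictures are saved under pics/ and viewed, about 12 in all and at most 16, crops included, and the job is handed in when it is done.

```bash
ls; mkdir -p pics; python3 - <<'E'
from station import ctrl
import cv2
o=ctrl.get_obs(); print(o['t'],o['tool_pos'],o['tool_rot'],o['opening'])
for n in ("scene","side"):
    p=ctrl.get_image(n); cv2.imwrite(f'pics/{n}0.png',p['image'])
    print(n,p['camera_matrix'].tolist() if hasattr(p['camera_matrix'],'tolist') else p['camera_matrix'],p['dist_coeffs'],p['rvec'],p['tvec'])
    for t in ["plate_blue","plate_orange","plate_colonies","vial","cover","chamber_base","dish_seat","vial_socket","plate_swab","bowl"]:
        print(t,[([round(x) for x in d['box']],round(d['p'],2)) for d in ctrl.boxes_of(t,p)][:4])
print(ctrl.get_obs()['t'])
E
```

```text
pics
0.0 [6.24372553e-01 7.19808869e-05 2.30056443e-01] [-2.22029620e+00 -2.22027363e+00  2.00110872e-03] 0.08543617309837466
scene [[458.234663283766, 0.0, 315.73269559996214], [0.0, 458.234663283766, 204.372962186587], [0.0, 0.0, 1.0]] [-0.01493235  0.          0.          0.          0.        ] [ 0.81742163 -2.65268839  0.96272079] [0.44626324 0.26057438 0.9604074 ]
plate_blue [([326, 257, 27, 24], 0.7)]
plate_orange [([361, 201, 29, 18], 0.63)]
plate_colonies [([317, 167, 19, 23], 0.83)]
vial [([273, 228, 7, 14], 0.41)]
cover [([395, 151, 62, 64], 0.93)]
chamber_base [([248, 320, 96, 79], 0.59)]
dish_seat [([252, 321, 91, 83], 0.57)]
vial_socket [([252, 319, 94, 81], 0.9)]
plate_swab [([313, 214, 27, 20], 0.98)]
bowl [([261, 187, 17, 13], 0.47)]
side [[472.9542648949249, 0.0, 318.7011180472781], [0.0, 472.9542648949249, 202.87621041154364], [0.0, 0.0, 1.0]] [0.04976943 0.         0.         0.         0.        ] [ 0.16398035 -2.67967543  1.49037196] [0.5770383  0.06171377 1.10304769]
plate_blue [([374, 237, 22, 16], 0.87)]
plate_orange [([370, 194, 24, 13], 0.77)]
plate_colonies [([370, 195, 24, 15], 0.65), ([307, 185, 24, 12], 0.63), ([298, 168, 15, 11], 0.48)]
vial [([308, 230, 7, 21], 0.65)]
cover [([368, 150, 51, 52], 0.67)]
chamber_base [([367, 152, 47, 52], 0.71), ([343, 304, 107, 75], 0.62)]
dish_seat [([342, 305, 107, 76], 0.91)]
vial_socket [([342, 304, 106, 67], 0.68), ([370, 193, 30, 16], 0.6), ([269, 210, 12, 15], 0.33)]
plate_swab [([336, 212, 24, 18], 0.63)]
bowl [([268, 210, 15, 12], 0.57)]
1.1
```

```bash
python3 - <<'E'
import cv2
for n,(x0,x1,y0,y1) in {'scene':(180,480,90,390),'side':(220,470,90,360)}.items():
    im=cv2.imread(f'pics/{n}0.png')[y0:y1,x0:x1]
    k=2
    cv2.imwrite(f'pics/{n}0c.png',cv2.resize(im,None,fx=k,fy=k,interpolation=cv2.INTER_CUBIC))
E
```

```text
(no output)
```

View pics/scene0c.png

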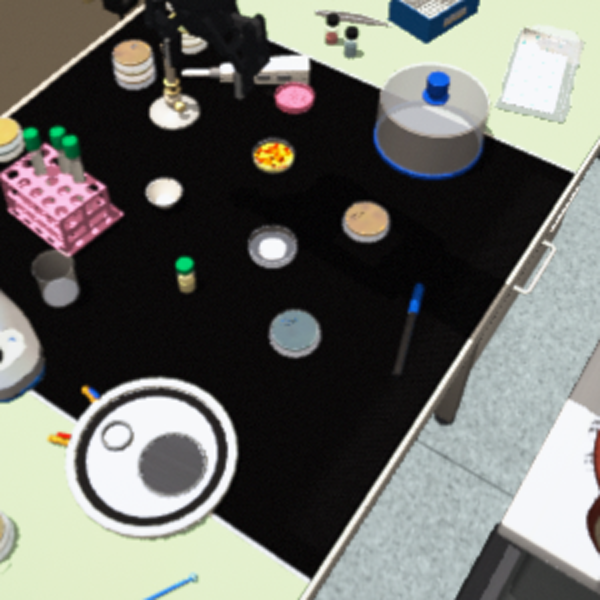

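View pics/side0c.png

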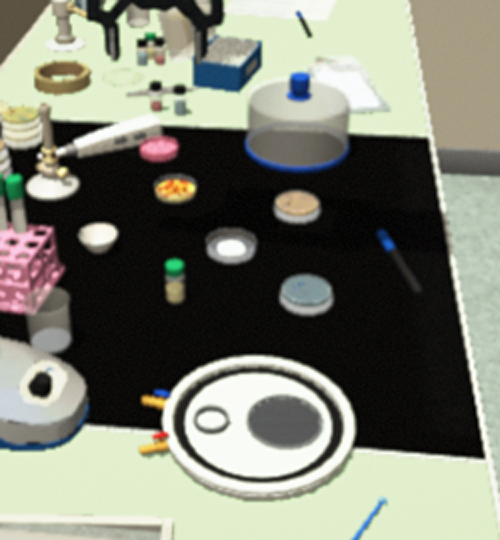

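```bash
cat > h.py <<'E'
import numpy as np, cv2
from scipy.optimize import least_squares
from scipy.spatial.transform import Rotation as R
CAM={'scene':(458.2347,315.7327,204.373,-0.01493235,[0.81742163,-2.65268839,0.96272079],[0.44626324,0.26057438,0.9604074]),
'side':(472.95426,318.7011,202.8762,0.04976943,[0.16398035,-2.67967543,1.49037196],[0.5770383,0.06171377,1.10304769])}
def K(n): f,cx,cy,*_=CAM[n]; return np.array([[f,0,cx],[0,f,cy],[0,0,1.]])
def D(n): return np.array([CAM[n][3],0,0,0,0.])
def proj(n,P): return cv2.projectPoints(np.array(P,float),np.array(CAM[n][4]),np.array(CAM[n][5]),K(n),D(n))[0][:,0]
def ray(n,uv,z):
    u=cv2.undistortPoints(np.array([[uv]],float),K(n),D(n))[0,0]; Rm=cv2.Rodrigues(np.array(CAM[n][4]))[0]; t=np.array(CAM[n][5])
    c=-Rm.T@t; d=Rm.T@np.array([u[0],u[1],1]); return (c+d*(z-c[2])/d[2])[:2]
def cyl(x,y,rz): # list of (r,z)
    a=np.linspace(0,2*np.pi,60,endpoint=False); return np.concatenate([np.c_[x+r*np.cos(a),y+r*np.sin(a),0*a+z] for r,z in rz])
def bb(n,x,y,rz): p=proj(n,cyl(x,y,rz)); return np.r_[p.min(0),p.max(0)]
def fit(meas,rz,x0=(.6,0)):
    f=lambda v: np.concatenate([bb(n,*v,rz)-np.array(m) for n,m in meas.items()])
    s=least_squares(f,x0,loss='soft_l1'); return s.x,s.fun
E
python3 - <<'E'
from h import *
S=lambda a,b,c,d:(180+a/2,90+b/2,180+c/2,90+d/2)
T=lambda a,b,c,d:(220+a/2,90+b/2,220+c/2,90+d/2)
M={'blue':(S(269,309,321,357),T(278,274,334,315),[(.03,0),(.03,.015)]),
'orange':(S(342,200,390,243),T(273,190,321,222),[(.03,0),(.03,.015)]),
'colon':(S(251,139,295,172),T(153,174,197,202),[(.028,0),(.028,.013)]),
'swab':(S(247,226,298,268),T(205,228,257,264),[(.03,0),(.03,.013)]),
'vial':(S(176,257,196,292),T(164,258,186,303),[(.0105,0),(.0105,.047)]),
'bowl':(S(145,178,183,208),T(78,222,118,252),[(.014,0),(.023,.02)]),
'cover':(S(373,64,490,175),T(243,79,350,169),[(.076,0),(.074,.082)]),
'base':(S(66,377,238,535),T(161,353,356,497),[(.09,0),(.09,.016)])}
for k,(s,t,rz) in M.items():
    a,_=fit({'scene':s},rz);b,_=fit({'side':t},rz);v,f=fit({'scene':s,'side':t},rz)
    print(k,a.round(4),b.round(4),v.round(4),f.round(1))
for nm,z,s,t in (('seat',.010,(172,464),(286,421)),('sock',.018,(117,436),(211,420))):
    print(nm,ray('scene',(180+s[0]/2,90+s[1]/2),z),ray('side',(220+t[0]/2,90+t[1]/2),z))
from station import ctrl
p=ctrl.get_image('wrist'); print(p['camera_matrix'],p['dist_coeffs'],p['mount']);cv2.imwrite('pics/w0.png',p['image'])
E
```

```text
blue [0.4454 0.0904] [0.4461 0.0921] [0.4457 0.0909] [-0.1 -0.5 -0.3  0.7  0.7 -0.5 -0.3 -0. ]
orange [ 0.4638 -0.1033] [ 0.4638 -0.1038] [ 0.4638 -0.1034] [ 0.1 -0.1 -0.1 -0.   0.3 -0.2 -0.4  0.4]
colon [ 0.6297 -0.135 ] [ 0.6297 -0.1352] [ 0.6297 -0.1351] [ 0.8 -0.7 -0.7  0.7  0.6 -0.1 -0.6  0.2]
swab [ 0.5398 -0.0018] [0.5402 0.    ] [ 0.54   -0.0011] [ 0.5 -0.3 -1.   0.6  0.9 -0.1 -0.6 -0.3]
vial [0.5938 0.1036] [0.5935 0.1052] [0.5935 0.1042] [-0.2 -0.4  0.   0.8  0.7 -0.2 -0.6 -0.3]
bowl [0.704  0.0087] [0.704  0.0082] [0.7039 0.0086] [ 0.7 -0.3 -0.6  0.2  0.6  0.2 -0.6 -0. ]
cover [ 0.474  -0.2896] [ 0.4737 -0.2884] [ 0.4737 -0.2892] [-0.3 -2.8  0.3  1.4  0.2 -2.1 -0.2  0.9]
base [0.4875 0.3006] [0.4854 0.3001] [0.4864 0.3008] [ 0.4 -1.4  0.3  1.3  0.3 -0.5 -1.5  0.9]
seat [0.46080429 0.30154345] [0.4585386  0.30185428]
sock [0.52600836 0.31193471] [0.52801982 0.31731624]
[[358.4143057    0.         314.54827477]
 [  0.         358.4143057  199.1670438 ]
 [  0.           0.           1.        ]] [-0.00151347  0.          0.          0.          0.        ] [[ 3.74958186e-04 -9.45486871e-01 -3.25660000e-01  8.42863827e-02]
 [ 9.99998966e-01  8.06688041e-04 -1.19067480e-03 -1.47872952e-03]
 [ 1.38847342e-03 -3.25659217e-01  9.45486196e-01 -1.42074970e-01]
 [ 0.00000000e+00  0.00000000e+00  0.00000000e+00  1.00000000e+00]]
```

View pics/w0.png

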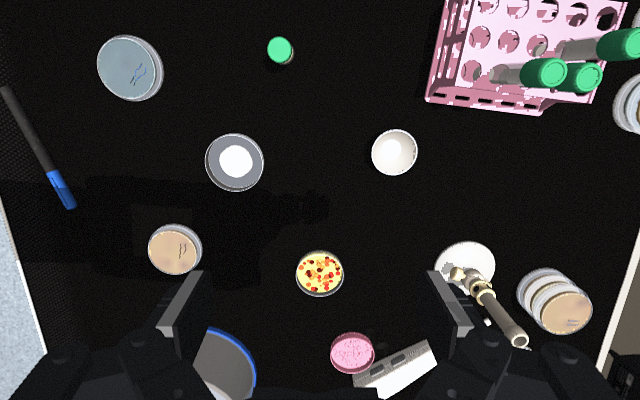

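Look-alikes, in scene pixels: the pink open dish at (327,139) is not the colony dish (317,167). The stacked dishes at (246,122) and (183,160) are not the blue one (327,256) or the orange one (363,200). The green-capped rack tubes at (200,165) are not the vial (273,227). The wrist picture agrees and shows the red and orange colony dish at (320,272) and the pink one at (352,353). Next I'll turn the tool to line up with the base and look at it from above.

```bash
python3 -m jog '[1,0,0,0,0,0,8, 1,0,0,0,0,0,8, 1,0,0,0,0,0,8, 1,0,0,0,0,0,8, 1,0,0,0,0,0,8, 1,0,0,0,0,0,8, 1,0,0,0,0,0,8, 1,0,0,0,0,0,8, 1,0,0,0,0,0,8, 1,0,0,0,0,0,8]' 40
python3 -m jog '[1,-0.014,-0.054,0,0,0,0, 1,-0.014,-0.054,0,0,0,0, 1,-0.014,-0.054,0,0,0,0, 1,-0.014,-0.054,0,0,0,0, 1,-0.014,-0.054,0,0,0,0, 1,-0.014,-0.054,0,0,0,0, 1,0,0,0,0,0,0]'
cat >> h.py <<'E'
def wpix(p,o,uv,z): # wrist pixels -> world xy on plane z
    T=np.eye(4);T[:3,:3]=R.from_rotvec(o['tool_rot']).as_matrix();T[:3,3]=o['tool_pos'];T=T@np.array(p['mount'])
    u=cv2.undistortPoints(np.array(uv,float).reshape(-1,1,2),np.array(p['camera_matrix']),np.array(p['dist_coeffs']))[:,0]
    d=np.c_[u,np.ones(len(u))]@T[:3,:3].T; c=T[:3,3]; return (c+d*((z-c[2])/d[:,2])[:,None])[:,:2]
def snap(name):
    from station import ctrl
    o=ctrl.get_obs();p=ctrl.get_image('wrist');cv2.imwrite(f'pics/{name}.png',p['image']);import pickle
    p={k:(np.array(v) if not np.isscalar(v) else v) for k,v in p.items()};pickle.dump((p,{k:np.array(v) for k,v in o.items()}),open(f'pics/{name}.pkl','wb'));return p,o
E
python3 -c "
from h import *
p,o=snap('w1');print(o['tool_pos'],o['tool_rot'],R.from_rotvec(o['tool_rot']).as_matrix().round(3).tolist())"
```

```text
t: 2.4
tool_pos: [0.625, -0.0, 0.2313]
tool_rot: [3.13, 0.267, -0.0]
contact_force: [0.2, -0.1, -0.1]
opening: 0.0854
t: 3.28
tool_pos: [0.4843, 0.3073, 0.2314]
tool_rot: [-3.128, -0.282, 0.0]
contact_force: [-0.2, -1.6, 0.2]
opening: 0.0852
[0.48426986 0.30734701 0.23141794] [-3.12831184e+00 -2.82190804e-01  1.64150400e-04] [[0.984, 0.179, -0.0], [0.179, -0.984, 0.001], [-0.0, -0.001, -1.0]]
```

View pics/w1.png

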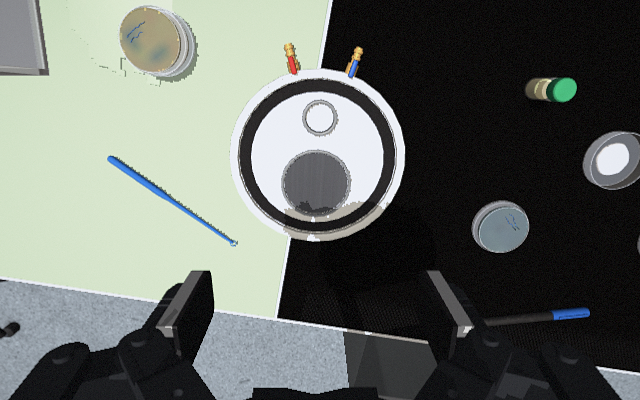

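```bash
python3 - <<'E'
from h import *
import pickle
p,o=pickle.load(open('pics/w1.pkl','rb')); im=p['image'].copy()
g=cv2.cvtColor(im,cv2.COLOR_BGR2GRAY)
def flood(seed,tol):
    m=np.zeros((402,642),np.uint8); cv2.floodFill(g.copy(),m,seed,0,tol,tol,cv2.FLOODFILL_FIXED_RANGE|(255<<8)|cv2.FLOODFILL_MASK_ONLY|8); return m[1:-1,1:-1]
for nm,s,tol,z in (('plate',(270,150),60,.010),('seat',(316,175),35,.010),('sockin',(320,118),25,.010)):
    m=flood(s,tol); c=max(cv2.findContours(m,cv2.RETR_EXTERNAL,cv2.CHAIN_APPROX_NONE)[0],key=cv2.contourArea)
    if nm!='sockin': c=cv2.convexHull(c)
    e=cv2.fitEllipse(c); print(nm,[np.round(v,1) for v in e],wpix(p,o,e[0],z),cv2.boundingRect(c))
print('manual sock',wpix(p,o,(319.5,117),.018),'base',wpix(p,o,(318,154.5),.016),'blue',wpix(p,o,(502,226.5),.015))
s=wpix(p,o,(316,182),.01)[0];k=wpix(p,o,(319.5,117),.018)[0];d=k-s;print(s,np.hypot(*d),np.degrees(np.arctan2(d[1],d[0])))
E
```

```text
plate [array([316.6, 155.7]), array([127.5, 132.6]), np.float64(82.0)] [[0.48854868 0.30676282]] (251, 92, 132, 121)
seat [array([315.4, 184.1]), array([64.5, 65. ]), np.float64(150.9)] [[0.45835305 0.30250332]] (283, 152, 65, 65)
sockin [array([319.6, 117.6]), array([25. , 26.4]), np.float64(35.8)] [[0.5270289  0.31079352]] (307, 104, 26, 28)
manual sock [[0.52838838 0.31128249]] base [[0.49132909 0.30587497]] blue [[0.44900285 0.09461582]]
[0.46073795 0.30230054] 0.06824409130501963 7.562927693077272
```

```bash
python3 -m jog '[1,-0.0184,0.051,0.02,0,0,0, 1,-0.0184,0.051,0.03,0,0,0, 1,-0.0184,0.051,0.04,0,0,0, 1,-0.0184,0.051,0.04,0,0,0, 1,0,0,0,0,0,0, 1,0,0,0,0,0,0]'
cat >> h.py <<'E'
def dish(name,rng,z,seed,save=True):
    "hull ellipse of pixels in HSV range nearest the seed; world and tool offset"
    p,o=snap(name); hsv=cv2.cvtColor(p['image'],cv2.COLOR_BGR2HSV); m=cv2.inRange(hsv,np.array(rng[0]),np.array(rng[1]))
    m=cv2.morphologyEx(m,cv2.MORPH_CLOSE,np.ones((5,5)))
    cs=[c for c in cv2.findContours(m,cv2.RETR_EXTERNAL,cv2.CHAIN_APPROX_NONE)[0] if cv2.contourArea(c)>300]
    cs=sorted(cs,key=lambda c:np.hypot(*(np.array(cv2.minEnclosingCircle(c)[0])-seed)))[:1]
    for c in cs:
        e=cv2.fitEllipse(cv2.convexHull(c)); w=wpix(p,o,e[0],z)[0]
        Rm=R.from_rotvec(o['tool_rot']).as_matrix(); t=Rm.T@np.r_[w-np.array(o['tool_pos'])[:2],0]
        print(name,'px',np.round(e[0],1),np.round(e[1],1),'world',w.round(4),'tool dxy',t[:2].round(4),'tcp',np.round(o['tool_pos'],4),'t',o['t'])
E
python3 -c "
from h import *
dish('w2',((80,30,60),(115,160,255)),.015,(314,190))"
```

```text
t: 4.08
tool_pos: [0.4511, 0.0978, 0.1078]
tool_rot: [-3.13, -0.271, -0.002]
contact_force: [0.7, -0.0, -0.6]
opening: 0.0854
w2 px [323.7 207.9] [69.6 73.6] world [0.4472 0.0912] tool dxy [-0.005   0.0058] tcp [0.4511 0.0978 0.1078] t 4.075
```

View pics/w2.png

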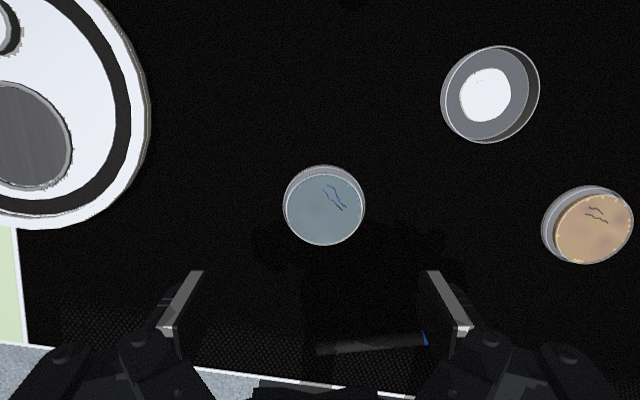

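```bash
python3 -m jog '[1,-0.005,0.006,0.03,0,0,0, 1,0,0,0.04,0,0,0, 1,0,0,0.024,0,0,0, 1,0,0,0.012,0,0,0, 1,0,0,0,0,0,0, 0,0,0,0,0,0,0, 0,0,0,0,0,0,0, 0,0,0,0,0,0,0, 0,0,0,0,0,0,0]' 30
```

```text
t: 5.25
tool_pos: [0.4479, 0.092, 0.003]
tool_rot: [-3.129, -0.274, -0.005]
contact_force: [-1.1, 0.5, 5.0]
opening: 0.0582
```

```bash
python3 -m jog '[0,0,0,-0.015,0,0,0, 0,0,0,-0.03,0,0,0, 0,0,0,-0.035,0,0,0, 0,0.0095,-0.041,0,0,0,0, 0,0.0095,-0.041,0,0,0,0, 0,0.0095,-0.041,0,0,0,0, 0,0.0095,-0.041,0,0,0,0, 0,0.0095,-0.041,0,0,0,0, 0,0,0,0,0,0,0, 0,0,0,0,0,0,0]'
python3 -c "
from h import *
p,o=snap('w3')
dish('w3b',((80,30,60),(115,160,255)),o['tool_pos'][2]-.003+.015,(314,260))"
```

```text
t: 6.5
tool_pos: [0.4576, 0.3016, 0.0817]
tool_rot: [3.129, 0.274, 0.001]
contact_force: [0.1, -0.7, -0.6]
opening: 0.058
w3b px [314.7 282.4] [111.4 121.9] world [0.4584 0.3018] tool dxy [ 0.001  -0.0004] tcp [0.4576 0.3012 0.0815] t 6.55
```

View pics/w3.png

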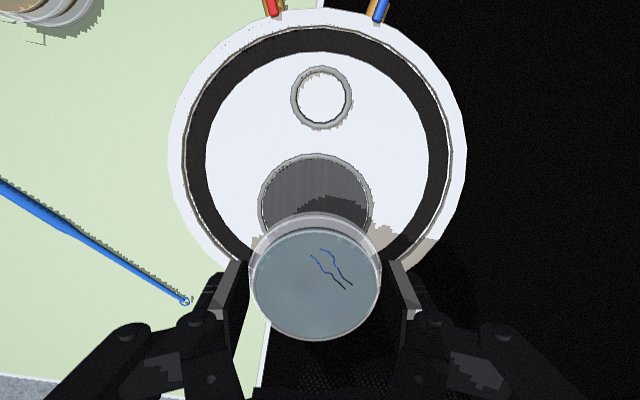

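```bash
python3 - <<'E'
from h import *
import pickle
p,o=pickle.load(open('pics/w3.pkl','rb'))
T=np.eye(4);T[:3,:3]=R.from_rotvec(o['tool_rot']).as_matrix();T[:3,3]=o['tool_pos'];T=np.linalg.inv(T@p['mount'])
def pr(P): return cv2.projectPoints(P,cv2.Rodrigues(T[:3,:3])[0],T[:3,3],p['camera_matrix'],p['dist_coeffs'])[0][:,0]
def f(v,full=True):
    b=v[:2];u=np.array([np.cos(v[2]),np.sin(v[2])]); s=b-.025*u; k=b+.044*u
    S=pr(cyl(*s,[(.037,.013)])); K=pr(cyl(*k,[(.0175,.018),(.0175,.010)])); B=pr(cyl(*b,[(.09,.016)]))
    r=[S[:,0].min()-257.5,S[:,0].max()-374,S[:,1].min()-153,K[:,0].min()-290,K[:,0].max()-353,K[:,1].min()-64,K[:,1].max()-130,B[:,0].min()-168,B[:,0].max()-467]
    return np.array(r)
s=least_squares(f,[.484,.305,.13],x_scale=[.01,.01,.1],loss='soft_l1');v=s.x
u=np.array([np.cos(v[2]),np.sin(v[2])]);seat=v[:2]-.025*u
print('base',v[:2].round(4),np.degrees(v[2]),'seat',seat.round(4),'sock',(v[:2]+.044*u).round(4),f(v).round(1))
Rm=R.from_rotvec(o['tool_rot']).as_matrix();print('seat in tool',(Rm.T@np.r_[seat-o['tool_pos'][:2],0]).round(4))
E
```

```text
base [0.4842 0.305 ] 7.470585233435102 seat [0.4594 0.3017] sock [0.5278 0.3107] [-0.6  0.6  0.1 -0.1  0.1  0.3 -0.1 -1.8  2.4]
seat in tool [0.0018 0.0003 0.    ]
```

```bash
python3 -m jog '[0,0.001,0.001,0.025,0,0,0, 0,0,0,0.02,0,0,0, 0,0,0,0.012,0,0,0, 0,0,0,0.008,0,0,0, 0,0,0,0.003,0,0,0, 0,0,0,0,0,0,0, 0,0,0,0,0,0,0]'
python3 -c "
from h import *
from station import ctrl
print(ctrl.get_obs()['tool_pos'])"
```

```text
t: 7.48
tool_pos: [0.4592, 0.3014, 0.0136]
tool_rot: [-3.129, -0.274, -0.002]
contact_force: [-0.1, 0.5, -0.2]
opening: 0.0583
[0.45916061 0.30135862 0.01358986]
```

```bash
python3 -m jog '[0,0,0,0.001,0,0,0, 0.85,0,0,0,0,0,0, 0.85,0,0,0,0,0,0, 0.85,0,0,0,0,0,0, 0.9,0,0,-0.02,0,0,0, 1,0,0,-0.035,0,0,0, 1,0,0,-0.04,0,0,0, 1,-0.008,0.05,0,0,0,0, 1,-0.008,0.05,0,0,0,0, 1,-0.008,0.05,0,0,0,0]'
python3 -m jog '[1,-0.008,0.05,0,0,0,0, 1,-0.008,0.05,0,0,0,0, 1,-0.008,0.05,0,0,0,0, 1,-0.008,0.05,0,0,0,0, 1,-0.008,0.05,0,0,0,0, 1,0,0,0,0,0,0, 1,0,0,0,0,0,0]'
python3 -c "
from h import *
dish('w4',((8,40,90),(25,200,255)),.015,(314,200))"
```

```text
t: 8.72
tool_pos: [0.4616, 0.148, 0.109]
tool_rot: [-3.129, -0.275, -0.004]
contact_force: [-0.7, -0.8, 0.2]
opening: 0.0853
t: 9.6
tool_pos: [0.4654, -0.1038, 0.108]
tool_rot: [-3.13, -0.273, -0.002]
contact_force: [-0.4, 0.3, 0.9]
opening: 0.0856
w4 px [314.  201.6] [68.9 74.2] world [ 0.4649 -0.103 ] tool dxy [-0.0004 -0.0009] tcp [ 0.4654 -0.1038  0.108 ] t 9.6
```

View pics/w4.png

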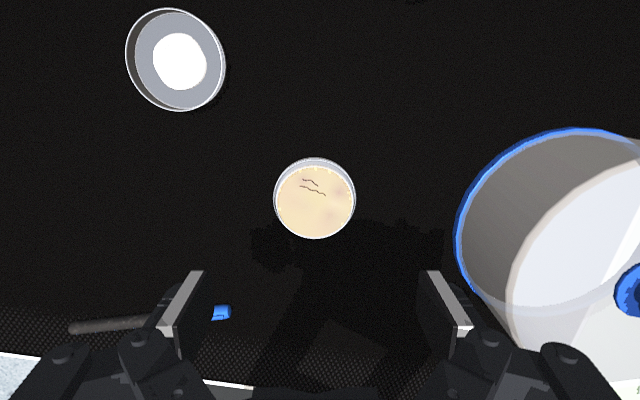

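```bash
python3 -m jog '[1,-0.0005,-0.001,0.03,0,0,0, 1,0,0,0.04,0,0,0, 1,0,0,0.023,0,0,0, 1,0,0,0.012,0,0,0, 1,0,0,0,0,0,0, 0,0,0,0,0,0,0, 0,0,0,0,0,0,0, 0,0,0,0,0,0,0, 0,0,0,0,0,0,0]' 30
python3 -m jog '[0,0,0,-0.015,0,0,0, 0,0,0,-0.03,0,0,0, 0,0,0,-0.05,0,0,0, 0,0.007,-0.044,0,0,0,0, 0,0.007,-0.044,0,0,0,0, 0,0.007,-0.044,0,0,0,0, 0,0.007,-0.044,0,0,0,0, 0,0.007,-0.044,0,0,0,0, 0,0.007,-0.044,0,0,0,0]'
python3 -m jog '[0,0.0075,-0.044,0,0,0,0, 0,0.0075,-0.044,0,0,0,0, 0,0.0075,-0.045,0,0,0,0, 0,0,0,0,0,0,0, 0,0,0,0,0,0,0]'
python3 -c "
from h import *
p,o=snap('w5')
dish('w5b',((8,40,90),(25,200,255)),o['tool_pos'][2]-.003+.015,(314,270))"
```

```text
t: 10.78
tool_pos: [0.4659, -0.1034, 0.0039]
tool_rot: [3.129, 0.274, 0.004]
contact_force: [-0.6, 1.1, 6.3]
opening: 0.0582
t: 11.9
tool_pos: [0.4602, 0.1657, 0.0983]
tool_rot: [-3.13, -0.274, -0.003]
contact_force: [0.9, 0.1, 1.4]
opening: 0.0578
t: 12.52
tool_pos: [0.4591, 0.2989, 0.0976]
tool_rot: [3.129, 0.274, 0.001]
contact_force: [0.4, 0.1, -0.0]
opening: 0.0585
w5b px [314.6 279.8] [111.2 121.9] world [0.4613 0.2993] tool dxy [ 0.0023 -0.0004] tcp [0.4591 0.2985 0.0974] t 12.575
```

View pics/w5.png

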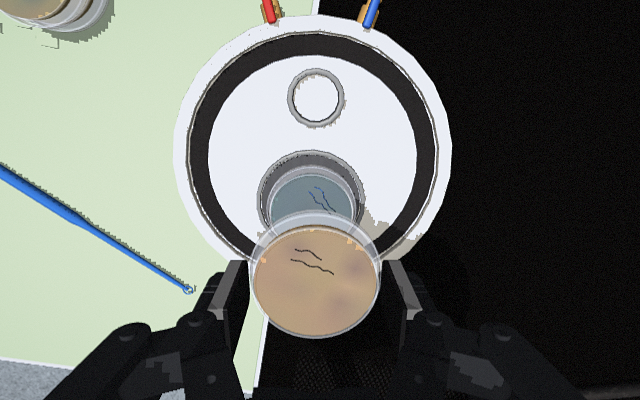

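```bash
python3 -m jog '[0,-0.0015,-0.0025,0.025,0,0,0, 0,0,0,0.02,0,0,0, 0,0,0,0.012,0,0,0, 0,0,0,0.007,0,0,0, 0,0,0,0.003,0,0,0, 0,0,0,0,0,0,0, 0,0,0,0,0,0,0]'
```

```text
t: 13.5
tool_pos: [0.4576, 0.3016, 0.0308]
tool_rot: [-3.129, -0.274, -0.002]
contact_force: [-0.6, 0.1, 0.3]
opening: 0.0583
```

```bash
python3 -m jog '[0,0,0,0.0015,0,0,0, 0,0,0,0,0,0,0, 0.85,0,0,0,0,0,0, 0.85,0,0,0,0,0,0, 0.85,0,0,0,0,0,0, 0.9,0,0,-0.02,0,0,0, 1,0,0,-0.03,0,0,0, 1,0,0,-0.03,0,0,0, 1,0.0105,0.051,0,0,0,0, 1,0.0105,0.051,0,0,0,0]'
python3 -m jog '[1,0.0105,0.051,0,0,0,0, 1,0.0105,0.051,0,0,0,0, 1,0.0105,0.051,0,0,0,0, 1,0.0105,0.051,0,0,0,0, 1,0.0105,0.051,0,0,0,0, 1,0.0105,0.051,0,0,0,0, 1,0.0105,0.051,0,0,0,0, 1,0,0,0,0,0,0, 1,0,0,0,0,0,0]'
python3 -c "
from h import *
dish('w6',((0,90,90),(35,255,255)),.010,(314,200))"
```

```text
t: 14.75
tool_pos: [0.4968, 0.2041, 0.1113]
tool_rot: [-3.129, -0.277, -0.006]
contact_force: [0.4, 0.5, 0.5]
opening: 0.0852
t: 15.88
tool_pos: [0.63, -0.1342, 0.1095]
tool_rot: [-3.13, -0.273, -0.001]
contact_force: [0.1, -0.1, 0.7]
opening: 0.0855
w6 px [313.9 197.6] [66.5 72.6] world [ 0.6301 -0.1331] tool dxy [ 0.0003 -0.001 ] tcp [ 0.63   -0.1342  0.1095] t 15.875
```

View pics/w6.png

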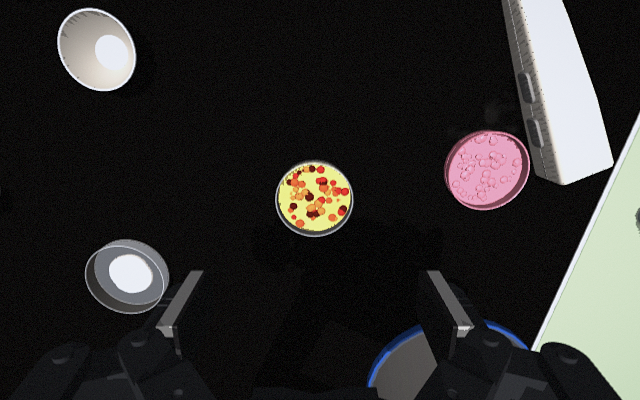

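```bash
python3 -m jog '[1,0,-0.001,0.03,0,0,0, 1,0,0,0.04,0,0,0, 1,0,0,0.024,0,0,0, 1,0,0,0.012,0,0,0, 1,0,0,0,0,0,0, 0,0,0,0,0,0,0, 0,0,0,0,0,0,0, 0,0,0,0,0,0,0, 0,0,0,0,0,0,0]' 30
python3 -m jog '[0,0,0,-0.015,0,0,0, 0,0,0,-0.03,0,0,0, 0,0,0,-0.06,0,0,0, 0,-0.0095,-0.046,0,0,0,0, 0,-0.0095,-0.046,0,0,0,0, 0,-0.0095,-0.046,0,0,0,0, 0,-0.0095,-0.046,0,0,0,0, 0,-0.0095,-0.046,0,0,0,0, 0,-0.0095,-0.046,0,0,0,0]'
python3 -m jog '[0,-0.0095,-0.046,0,0,0,0, 0,-0.0095,-0.046,0,0,0,0, 0,-0.0095,-0.046,0,0,0,0, 0,-0.0095,-0.044,0,0,0,0, 0,0,0,0,0,0,0, 0,0,0,0,0,0,0]'
python3 -c "
from h import *
p,o=snap('w7')
dish('w7b',((0,90,90),(35,255,255)),o['tool_pos'][2]-.003+.010,(314,270))"
```

```text
t: 17.05
tool_pos: [0.6312, -0.1336, 0.0048]
tool_rot: [3.129, 0.274, 0.004]
contact_force: [-0.5, -0.5, 6.2]
opening: 0.0535
t: 18.18
tool_pos: [0.5252, 0.1298, 0.1086]
tool_rot: [-3.13, -0.273, -0.002]
contact_force: [0.1, 1.0, 0.0]
opening: 0.053
t: 18.92
tool_pos: [0.4569, 0.301, 0.1081]
tool_rot: [3.129, 0.274, 0.001]
contact_force: [-0.3, 0.8, 0.4]
opening: 0.0533
w7b px [314.7 272.1] [101.3 115.7] world [0.4599 0.3015] tool dxy [ 0.0029 -0.0004] tcp [0.4571 0.3006 0.1079] t 18.975
```

View pics/w7.png

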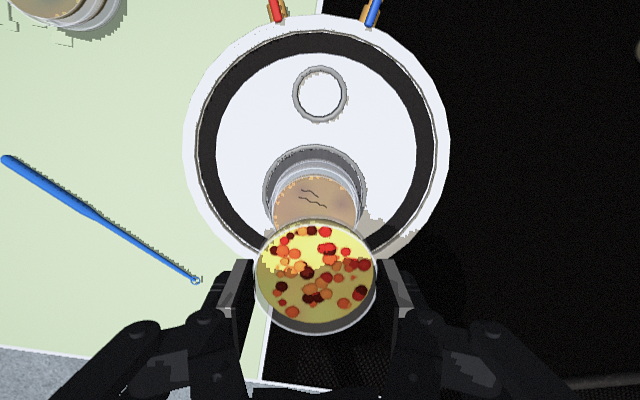

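```bash
python3 -m jog '[0,0,0,0.022,0,0,0, 0,0,0,0.018,0,0,0, 0,0,0,0.012,0,0,0, 0,0,0,0.006,0,0,0, 0,0,0,0.003,0,0,0, 0,0,0,0,0,0,0, 0,0,0,0,0,0,0]'
```

```text
t: 19.9
tool_pos: [0.4571, 0.3015, 0.0472]
tool_rot: [-3.129, -0.274, -0.002]
contact_force: [-0.4, -0.1, -0.5]
opening: 0.0528
```

```bash
python3 -m jog '[0,0,0,0.0018,0,0,0, 0,0,0,0,0,0,0, 0.8,0,0,0,0,0,0, 0.8,0,0,0,0,0,0, 0.8,0,0,0,0,0,0, 0.9,0,0,-0.02,0,0,0, 1,0,0,-0.03,0,0,0, 1,0,0,-0.03,0,0,0]'
python3 -m jog '[1,0.02,0.0435,0,0,0,0, 1,0.02,0.0435,0,0,0,0, 1,0.02,0.0435,0,0,0,0, 1,0.02,0.0435,0,0,0,0, 1,0.02,0.0435,0,0,0,0, 1,0,0,0,0,0,0, 1,0,0,0,0,0,0]'
python3 -c "
from h import *
dish('w8',((50,90,40),(85,255,255)),.047,(314,200))"
```

```text
t: 20.9
tool_pos: [0.457, 0.3014, 0.1272]
tool_rot: [-3.129, -0.274, -0.002]
contact_force: [0.4, 0.0, -0.4]
opening: 0.0854
t: 21.78
tool_pos: [0.593, 0.1047, 0.1257]
tool_rot: [-3.129, -0.273, -0.001]
contact_force: [-0.9, 0.3, 0.8]
opening: 0.0851
w8 px [314.6 205.3] [31.7 33.5] world [0.5949 0.1055] tool dxy [ 0.002  -0.0005] tcp [0.593  0.1047 0.1257] t 21.775
```

View pics/w8.png

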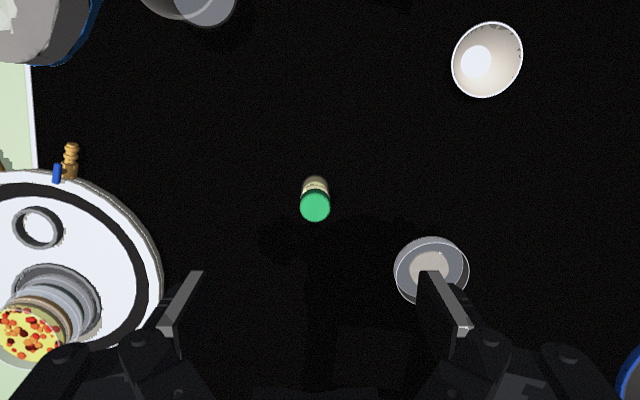

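```bash
python3 -m jog '[1,0.002,-0.0005,0.04,0,0,0, 1,0,0,0.04,0,0,0, 1,0,0,0.024,0,0,0, 1,0,0,0.0115,0,0,0, 1,0,0,0,0,0,0, 0,0,0,0,0,0,0, 0,0,0,0,0,0,0, 0,0,0,0,0,0,0, 0,0,0,0,0,0,0, 0,0,0,0,0,0,0]' 30
```

```text
t: 23.08
tool_pos: [0.5954, 0.1051, 0.01]
tool_rot: [3.129, 0.274, 0.002]
contact_force: [-0.4, -0.1, 3.6]
opening: 0.0194
```

```bash
python3 -m jog '[0,0,0,-0.015,0,0,0, 0,0,0,-0.03,0,0,0, 0,0,0,-0.04,0,0,0, 0,-0.0062,-0.043,0,0,0,0, 0,-0.0062,-0.043,0,0,0,0, 0,-0.0062,-0.043,0,0,0,0, 0,-0.0062,-0.043,0,0,0,0, 0,-0.0062,-0.043,0,0,0,0, 0,0,0,0,0,0,0, 0,0,0,0,0,0,0]'
python3 -c "
from h import *
p,o=snap('w9')
dish('w9b',((50,90,40),(85,255,255)),o['tool_pos'][2]-.010+.047,(314,270))"
```

```text
t: 24.32
tool_pos: [0.527, 0.3114, 0.0947]
tool_rot: [3.129, 0.274, 0.001]
contact_force: [-0.5, -0.6, -1.7]
opening: 0.0199
w9b px [314.7 316.9] [59.1 63.7] world [0.5299 0.3118] tool dxy [ 0.0027 -0.0004] tcp [0.5272 0.3109 0.0946] t 24.375
```

View pics/w9.png

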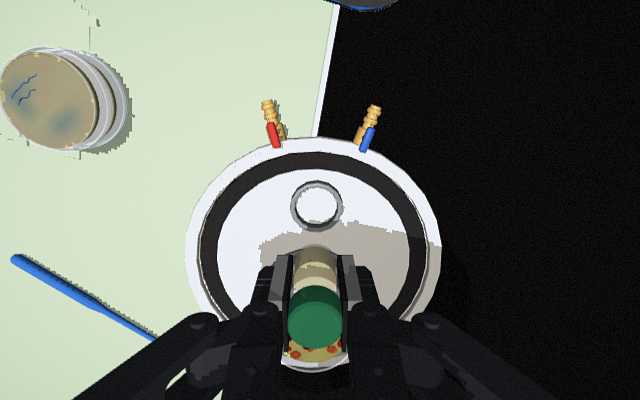

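```bash
python3 - <<'E'
from h import *
import pickle
p,o=pickle.load(open('pics/w9.pkl','rb'))
print(wpix(p,o,[(316.7,204.5)],.0165))
E
```

```text
[[0.5298914 0.3109852]]
```

```bash
python3 -m jog '[0,-0.001,0.0007,0.025,0,0,0, 0,0,0,0.022,0,0,0, 0,0,0,0.012,0,0,0, 0,0,0,0.006,0,0,0, 0,0,0,0.004,0,0,0, 0,0,0,0.003,0,0,0, 0,0,0,0,0,0,0, 0,0,0,0,0,0,0]'
python3 -c "
from h import *
dish('w10',((50,90,40),(85,255,255)),.0205-.010+.047,(314,300))"
```

```text
t: 25.42
tool_pos: [0.5263, 0.3109, 0.0227]
tool_rot: [-3.129, -0.274, -0.001]
contact_force: [0.2, -1.0, -0.4]
opening: 0.0196
w10 px [314.6 317. ] [58.8 64.1] world [0.5272 0.3114] tool dxy [ 0.0009 -0.0004] tcp [0.5263 0.3109 0.0227] t 25.425
```

```bash
python3 -m jog '[0,0,0,0.0015,0,0,0, 0,0,0,0.001,0,0,0, 0,0,0,0,0,0,0, 0.5,0,0,0,0,0,0, 0.5,0,0,0,0,0,0, 0.6,0,0,0,0,0,0, 0.6,0,0,-0.02,0,0,0, 0.8,0,0,-0.04,0,0,0, 1,0,0,-0.06,0,0,0]'
python3 -c "
from station import ctrl
o=ctrl.get_obs();print(o['tool_pos'],o['contact_force'])"
```

```text
t: 26.6
tool_pos: [0.5248, 0.3102, 0.1403]
tool_rot: [3.129, 0.274, -0.005]
contact_force: [1.2, 1.1, 0.2]
opening: 0.0836
[0.524844   0.31019273 0.14029622] [1.19146752 1.10135959 0.15047911]
```

```bash
python3 -m jog '[1,-0.02,0,-0.045,0,0,0, 1,-0.02,0,-0.045,0,0,0, 1,0,0,0,0,0,0, 1,0,0,0,0,0,0]'
python3 -c "
from h import *
p,o=snap('w11');print(o['tool_pos'],o['t'])
cv2.imwrite('pics/w11c.png',cv2.resize(p['image'][40:300,190:450],None,fx=2.2,fy=2.2,interpolation=cv2.INTER_CUBIC))"
```

```text
t: 27.1
tool_pos: [0.4867, 0.3038, 0.2305]
tool_rot: [-3.129, -0.274, -0.002]
contact_force: [-1.0, -0.0, 0.1]
opening: 0.0854
[0.48668442 0.30378899 0.23051234] 27.1
```

View pics/w11c.png

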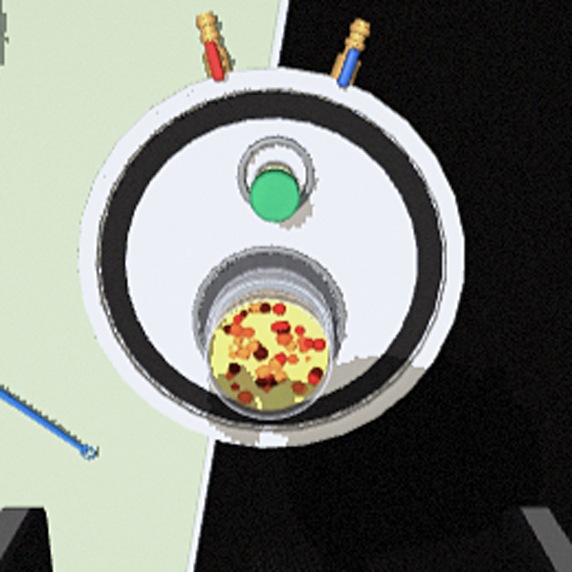

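```bash
python3 - <<'E'
from h import *
import pickle
p,o=pickle.load(open('pics/w11.pkl','rb'))
print('vial',wpix(p,o,(315,129.1),.057),'col',wpix(p,o,(313.2,201.4),.053))
T=np.eye(4);T[:3,:3]=R.from_rotvec(o['tool_rot']).as_matrix();T[:3,3]=o['tool_pos'];T=np.linalg.inv(T@p['mount'])
pr=lambda P: cv2.projectPoints(P,cv2.Rodrigues(T[:3,:3])[0],T[:3,3],p['camera_matrix'],p['dist_coeffs'])[0][:,0]
def f(v):
    B=pr(cyl(*v,[(.09,.016),(.09,0)]));return np.r_[B.min(0),B.max(0)]-[226.4,70.9,400.9,243.2]
s=least_squares(f,[.484,.305],x_scale=.01);print('base',s.x,s.fun)
E
```

```text
vial [[0.52434094 0.31070572]] col [[0.45676892 0.30045907]]
base [0.48351013 0.30483912] [-1.33806956 -0.46187875  1.34002173  0.89619783]
```

```bash
python3 -m jog '[1,-0.0105,0.053,0,0,0,0, 1,-0.0105,0.053,0,0,0,0, 1,-0.0105,0.053,0,0,0,0, 1,-0.0105,0.053,0,0,0,0, 1,-0.0105,0.053,0,0,0,0, 1,-0.0105,0.053,0,0,0,0, 1,-0.0105,0.053,0,0,0,0, 1,-0.0105,0.053,0,0,0,0, 1,-0.0105,0.053,0,0,0,0, 1,-0.0105,0.053,0,0,0,0]'
python3 -m jog '[1,-0.0105,0.053,0,0,0,0, 1,0,0,0,0,0,0, 1,0,0,0,0,0,0]'
python3 -c "
from h import *
dish('w12',((95,120,60),(130,255,255)),.116,(314,200))
from station import ctrl
print(ctrl.get_obs()['q'])"
```

```text
t: 28.4
tool_pos: [0.4744, -0.238, 0.2277]
tool_rot: [-3.127, -0.273, 0.004]
contact_force: [0.5, 0.6, 0.6]
opening: 0.0851
t: 28.78
tool_pos: [0.4736, -0.2899, 0.228]
tool_rot: [-3.127, -0.273, 0.003]
contact_force: [-0.5, -0.4, -0.2]
opening: 0.0854
w12 px [309.4 186. ] [42.4 50.3] world [ 0.4775 -0.2845] tool dxy [ 0.0048 -0.0047] tcp [ 0.4736 -0.2899  0.228 ] t 28.775
[-6.82490441e-01 -1.10072428e-01  1.77718197e+00  3.96541040e-04
  1.47714003e+00  7.13177825e-01]
```

View pics/w12.png

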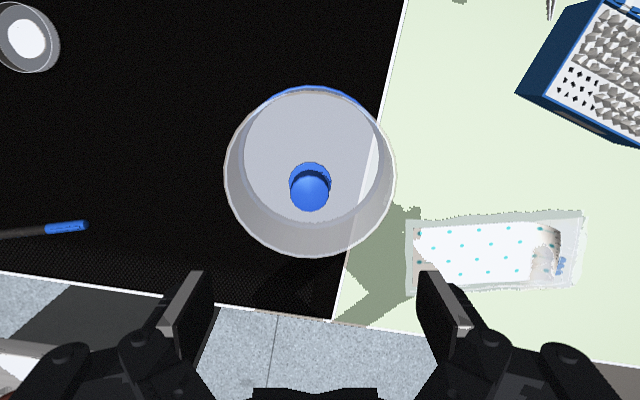

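```bash
python3 -m jog '[1,0,-0.0035,0.03,0,0,0, 1,0,0,0.03,0,0,0, 1,0,0,0,0,0,0, 1,0,0,0,0,0,0]'
python3 - <<'E'
from h import *
dish('w13',((95,100,190),(125,255,255)),.116,(314,230))
dish('w13b',((95,120,60),(130,255,255)),.108,(314,230))
im=cv2.imread('pics/w13.png');cv2.imwrite('pics/w13c.png',cv2.resize(im[120:320,200:430],None,fx=2,fy=2))
E
```

```text
t: 29.32
tool_pos: [0.4742, -0.2865, 0.1709]
tool_rot: [3.129, 0.276, 0.002]
contact_force: [-0.4, -0.2, 0.2]
opening: 0.0854
w13 px [312.5 214.5] [53.6 62.8] world [ 0.4788 -0.284 ] tool dxy [ 0.0049 -0.0017] tcp [ 0.4742 -0.2865  0.1709] t 29.325
w13b px [311.5 214.4] [53.3 63.5] world [ 0.4757 -0.2845] tool dxy [ 0.0017 -0.0022] tcp [ 0.4745 -0.287   0.1716] t 29.375
```

View pics/w13c.png

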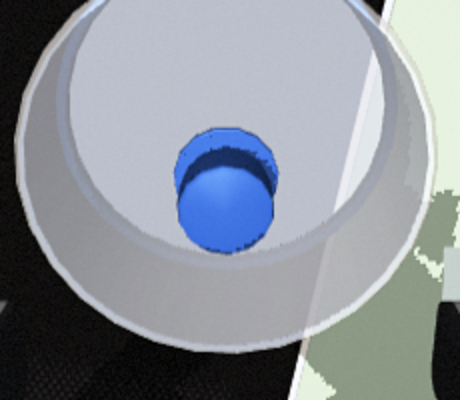

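```bash
python3 -m jog '[1,0,-0.0017,0.03,0,0,0, 1,0,0,0.03,0,0,0, 1,0,0,0.02,0,0,0, 1,0,0,0,0,0,0, 0,0,0,0,0,0,0, 0,0,0,0,0,0,0, 0,0,0,0,0,0,0, 0,0,0,0,0,0,0, 0,0,0,0,0,0,0]' 50
```

```text
t: 30.55
tool_pos: [0.4739, -0.2857, 0.091]
tool_rot: [3.128, 0.274, 0.002]
contact_force: [-1.4, 1.4, 5.5]
opening: 0.0274
```

```bash
python3 -m jog '[0,0,0,-0.01,0,0,0, 0,0,0,-0.025,0,0,0, 0,0,0,-0.04,0,0,0, 0,0,0,-0.045,0,0,0, 0,0.008,-0.0414,0,0,0,0, 0,0.008,-0.0414,0,0,0,0, 0,0.008,-0.0414,0,0,0,0, 0,0.008,-0.0414,0,0,0,0, 0,0.008,-0.0414,0,0,0,0, 0,0.008,-0.0414,0,0,0,0]'
python3 -m jog '[0,0.008,-0.0414,0,0,0,0, 0,0.008,-0.0414,0,0,0,0, 0,0.008,-0.0414,0,0,0,0, 0,0.008,-0.0414,0,0,0,0, 0,0.008,-0.0414,0,0,0,0, 0,0.008,-0.0414,0,0,0,0, 0,0.008,-0.0414,0,0,0,0, 0,0.008,-0.0414,0,0,0,0, 0,0,0,0,0,0,0, 0,0,0,0,0,0,0]'
python3 - <<'E'
from h import *
from station import ctrl
p,o=snap('w14');print(o['tool_pos'],o['t'])
a=[ctrl.get_image(n)['image'] for n in ('scene','side')]
cv2.imwrite('pics/s14.png',np.hstack([cv2.resize(a[0][180:380,150:350],(400,400)),cv2.resize(a[1][180:380,240:440],(400,400))]))
for n,i in zip(('scene','side'),a): cv2.imwrite(f'pics/{n}14.png',i)
E
```

```text
t: 31.8
tool_pos: [0.4768, -0.0309, 0.2093]
tool_rot: [-3.129, -0.274, 0.001]
contact_force: [0.4, -0.9, -0.6]
opening: 0.0275
t: 33.05
tool_pos: [0.4825, 0.3045, 0.2092]
tool_rot: [3.129, 0.274, -0.002]
contact_force: [-0.1, 0.9, -1.8]
opening: 0.0277
[0.48250863 0.30447398 0.20915838] 33.05
```

View pics/w14.png

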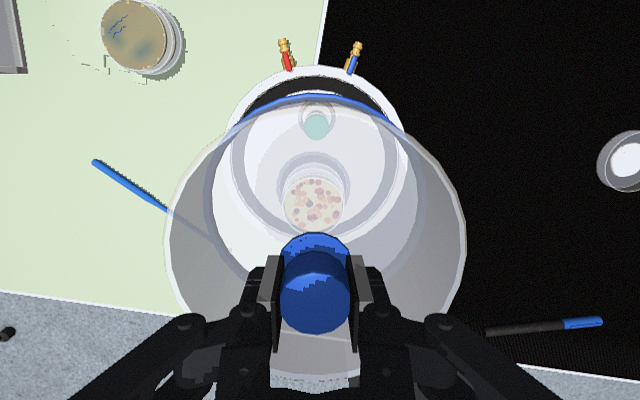

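```bash
python3 - <<'E'
from h import *
import pickle
p,o=pickle.load(open('pics/w14.pkl','rb'))
T=np.eye(4);T[:3,:3]=R.from_rotvec(o['tool_rot']).as_matrix();T[:3,3]=o['tool_pos'];T=np.linalg.inv(T@p['mount'])
pr=lambda P: cv2.projectPoints(P,cv2.Rodrigues(T[:3,:3])[0],T[:3,3],p['camera_matrix'],p['dist_coeffs'])[0][:,0]
def blue(im): return cv2.inRange(cv2.cvtColor(im,cv2.COLOR_BGR2HSV),np.array((100,120,60)),np.array((130,255,255)))
zf=o['tool_pos'][2]-.091
m=blue(p['image']);ys,xs=np.nonzero(m[85:135,225:410]);ys+=85;xs+=225
top=np.array([(x,ys[xs==x].min()) for x in np.unique(xs) if 250<x<380],float)
def f(v):
    B=pr(cyl(*v,[(.076,zf)])); B=B[np.argsort(B[:,0])]; B=B[B[:,1]<200]
    return np.interp(top[:,0],B[:,0],B[:,1])-top[:,1]
s=least_squares(f,o['tool_pos'][:2],x_scale=.01,loss='soft_l1');print('cover wrist',s.x.round(4),np.abs(s.fun).mean(),len(top))
k=m.copy();k[:220]=0;k[:,:270]=0;k[:,360:]=0;ys,xs=np.nonzero(k);print('knob',xs.min(),xs.max(),ys.min(),ys.max())
def g(v): 
    B=pr(cyl(*v,[(.015,zf+.092),(.015,zf+.116)]));return np.r_[B.min(0),B.max(0)]-[xs.min(),ys.min(),xs.max()+1,ys.max()+1]
s=least_squares(g,o['tool_pos'][:2],x_scale=.01);print('cover knob',s.x.round(4),s.fun.round(1))
for n in ('scene','side'):
    im=cv2.imread(f'pics/{n}14.png');m=blue(im);c=proj(n,[[.4825,.3045,zf]])[0].astype(int)
    q=m.copy();q[:c[1]-15]=0;q[c[1]+70:]=0;q[:,:c[0]-75]=0;q[:,c[0]+75:]=0
    nl,lab,st,_=cv2.connectedComponentsWithStats(q,connectivity=8);i=[j for j in range(1,nl) if st[j,4]>8];print(n,c,st[i].tolist())
    pred=bb(n,.4835,.3047,[(.076,zf)]);print('pred foot',pred.round(1),'d/dx',(bb(n,.4935,.3047,[(.076,zf)])-pred).round(1),'d/dy',(bb(n,.4835,.3147,[(.076,zf)])-pred).round(1))
E
```

```text
Traceback (most recent call last):
ValueError: array of sample points is empty
```

```bash
python3 - <<'E'
from h import *
import pickle
p,o=pickle.load(open('pics/w14.pkl','rb'))
T=np.eye(4);T[:3,:3]=R.from_rotvec(o['tool_rot']).as_matrix();T[:3,3]=o['tool_pos'];T=np.linalg.inv(T@p['mount'])
pr=lambda P: cv2.projectPoints(P,cv2.Rodrigues(T[:3,:3])[0],T[:3,3],p['camera_matrix'],p['dist_coeffs'])[0][:,0]
def blue(im): return cv2.inRange(cv2.cvtColor(im,cv2.COLOR_BGR2HSV),np.array((100,120,60)),np.array((130,255,255)))
zf=o['tool_pos'][2]-.091
m=blue(p['image']);ys,xs=np.nonzero(m[85:135,225:410]);ys+=85;xs+=225
top=np.array([(x,ys[xs==x].min()) for x in np.unique(xs) if 260<x<370],float)
def f(v):
    B=pr(cyl(*v,[(.076,zf)])); B=B[B[:,1]<B[:,1].mean()]; B=B[np.argsort(B[:,0])]
    return np.interp(top[:,0],B[:,0],B[:,1])-top[:,1]
s=least_squares(f,o['tool_pos'][:2],x_scale=.01,loss='soft_l1',bounds=(o['tool_pos'][:2]-.03,o['tool_pos'][:2]+.03));print('cover wrist',s.x.round(4),np.abs(s.fun).mean(),len(top),top[::20].tolist())
k=m.copy();k[:220]=0;k[:,:270]=0;k[:,360:]=0;ys,xs=np.nonzero(k);print('knob',xs.min(),xs.max(),ys.min(),ys.max())
def g(v): 
    B=pr(cyl(*v,[(.015,zf+.092),(.015,zf+.116)]));return np.r_[B.min(0),B.max(0)]-[xs.min(),ys.min(),xs.max()+1,ys.max()+1]
s=least_squares(g,o['tool_pos'][:2],x_scale=.01);print('cover knob',s.x.round(4),s.fun.round(1))
for n in ('scene','side'):
    im=cv2.imread(f'pics/{n}14.png');m=blue(im);c=proj(n,[[.4825,.3045,zf]])[0].astype(int)
    q=m.copy();q[:c[1]-15]=0;q[c[1]+70:]=0;q[:,:c[0]-75]=0;q[:,c[0]+75:]=0
    nl,lab,st,_=cv2.connectedComponentsWithStats(q,connectivity=8);i=[j for j in range(1,nl) if st[j,4]>8];print(n,c,st[i].tolist())
    pred=bb(n,.4835,.3047,[(.076,zf)]);print('pred foot',pred.round(1),'d/dx',(bb(n,.4935,.3047,[(.076,zf)])-pred).round(1),'d/dy',(bb(n,.4835,.3147,[(.076,zf)])-pred).round(1))
E
```

```text
cover wrist [0.4786 0.3041] 0.3923284684007205 109 [[261.0, 106.0], [281.0, 97.0], [301.0, 94.0], [321.0, 94.0], [341.0, 96.0], [361.0, 102.0]]
knob 280 349 232 334
cover knob [0.4843 0.3051] [-4.2  4.3  4.2 -4. ]
scene [251 292] [[188, 277, 14, 12, 33], [215, 282, 77, 47, 240], [176, 289, 11, 2, 12]]
pred foot [211.2 259.1 290.3 329.2] d/dx [-3.9 -2.3 -4.2 -2.9] d/dy [-3.6  3.4 -3.1  4.3]
side [351 255] [[309, 248, 88, 35, 397], [297, 284, 8, 5, 29]]
pred foot [308.3 230.3 394.5 284. ] d/dx [-5.6 -0.3 -5.8 -0.5] d/dy [-0.8  3.   0.   4.1]
```

```bash
python3 -m jog '[0,0.0025,-0.0005,0.02,0,0,0, 0,0,0,0.025,0,0,0, 0,0,0,0.025,0,0,0, 0,0,0,0.015,0,0,0, 0,0,0,0,0,0,0, 0,0,0,0,0,0,0, 0,0,0,0,0,0,0]'
python3 - <<'E'
from h import *
from station import ctrl
p,o=snap('w15');print(o['tool_pos'],o['contact_force'],o['wrist_torque'])
for n in ('scene','side'): cv2.imwrite(f'pics/{n}15.png',ctrl.get_image(n)['image'])
# wrist: column profile up through centre: rim/gasket/foot rows
im=p['image']
for c in (280,314,350):
    col=im[40:140,c].astype(int); print(c,[(40+i,*col[i]) for i in range(0,100) if i==0 or np.abs(col[i]-col[i-1]).max()>25])
E
```

```text
t: 34.08
tool_pos: [0.4862, 0.3063, 0.1263]
tool_rot: [-3.129, -0.274, -0.004]
contact_force: [-0.7, 0.7, -1.9]
opening: 0.0274
[0.48615927 0.30626883 0.12625871] [-0.74040913  0.70892751 -1.94015414] [ 0.03817025 -0.01318717 -0.03587404]
280 [(40, np.int64(40), np.int64(59), np.int64(70)), (41, np.int64(72), np.int64(100), np.int64(111)), (45, np.int64(90), np.int64(153), np.int64(199)), (49, np.int64(81), np.int64(141), np.int64(179)), (50, np.int64(62), np.int64(111), np.int64(143)), (51, np.int64(96), np.int64(163), np.int64(209)), (52, np.int64(47), np.int64(71), np.int64(135)), (53, np.int64(31), np.int64(22), np.int64(124)), (76, np.int64(46), np.int64(49), np.int64(157)), (77, np.int64(166), np.int64(157), np.int64(168)), (78, np.int64(252), np.int64(245), np.int64(239)), (88, np.int64(118), np.int64(123), np.int64(123)), (89, np.int64(84), np.int64(88), np.int64(91)), (90, np.int64(15), np.int64(15), np.int64(13)), (97, np.int64(93), np.int64(48), np.int64(29)), (98, np.int64(190), np.int64(99), np.int64(58)), (99, np.int64(244), np.int64(147), np.int64(95)), (101, np.int64(
[... 962 characters left out ...]
.int64(185), np.int64(176), np.int64(174)), (74, np.int64(253), np.int64(246), np.int64(242)), (87, np.int64(116), np.int64(125), np.int64(128)), (88, np.int64(154), np.int64(164), np.int64(166)), (89, np.int64(32), np.int64(30), np.int64(34)), (98, np.int64(69), np.int64(41), np.int64(33)), (99, np.int64(163), np.int64(82), np.int64(46)), (100, np.int64(234), np.int64(127), np.int64(75)), (102, np.int64(196), np.int64(121), np.int64(90)), (103, np.int64(140), np.int64(110), np.int64(98)), (106, np.int64(103), np.int64(87), np.int64(81)), (108, np.int64(129), np.int64(132), np.int64(135)), (109, np.int64(162), np.int64(168), np.int64(172)), (110, np.int64(189), np.int64(196), np.int64(200))]
```

```bash
python3 - <<'E'
from h import *
import pickle
p,o=pickle.load(open('pics/w15.pkl','rb'));Rm=R.from_rotvec(o['tool_rot']).as_matrix()
zf=o['tool_pos'][2]-.091
tool=lambda w:(Rm.T@np.r_[w-o['tool_pos'][:2],0])[:2].round(4)
for nm,uv,z in (('rim out',(314,69.5),.016),('rim in',(314,82.3),.016),('foot',(314,93),zf),('foot-5',(314,93),zf-.005)): print(nm,tool(wpix(p,o,uv,z)[0]))
def blue(im): return cv2.inRange(cv2.cvtColor(im,cv2.COLOR_BGR2HSV),np.array((100,110,50)),np.array((130,255,255)))
# world cams: foot rim and base fits by edge points
for n in ('scene','side'):
    im=cv2.imread(f'pics/{n}15.png');m=blue(im);c=proj(n,[[.485,.305,zf]])[0]
    a=np.linspace(0,2*np.pi,360,endpoint=False)
    def edge(v,r,z,img,lo,hi): # not used
        pass
    ys,xs=np.nonzero(m);sel=(abs(xs-c[0])<55)&(ys>c[1]-5)&(ys<c[1]+45);P=np.c_[xs,ys][sel]
    low=np.array([(x,P[P[:,0]==x,1].max()+.5) for x in np.unique(P[:,0])],float);low=low[abs(low[:,0]-c[0])<35]
    def f(v):
        B=proj(n,cyl(*v,[(.076,zf)]));B=B[B[:,1]>B[:,1].mean()];B=B[np.argsort(B[:,0])];return np.interp(low[:,0],B[:,0],B[:,1])-low[:,1]
    s=least_squares(f,[.485,.305],x_scale=.01,loss='soft_l1');
    # base: outer lower rim edge from the brightness drop: last bright white px per column, seen near side
    hsv=cv2.cvtColor(cv2.imread(f'pics/{n}0.png'),cv2.COLOR_BGR2HSV)
    w=cv2.inRange(hsv,np.array((0,0,120)),np.array((180,22,255)));cb=proj(n,[[.485,.305,.016]])[0]
    k=cv2.connectedComponentsWithStats(w,connectivity=4);lab=k[1][int(cb[1]),int(cb[0])];lab=k[1][int(cb[1])-2:int(cb[1])+3,int(cb[0])-2:int(cb[0])+3].max()
    print(n,'cover',s.x.round(4),np.abs(s.fun).mean().round(2),len(low),low[::15].tolist(),'white comps',[k[2][i].tolist() for i in range(1,k[0]) if k[2][i,4]>400 and abs(k[3][i]-cb).max()<40])
E
```

```text
rim out [ 0.0864 -0.001 ]
rim in [ 0.0784 -0.001 ]
foot [ 0.0723 -0.001 ]
foot-5 [ 0.0721 -0.001 ]
scene cover [0.4866 0.3055] 0.43 70 [[220.0, 329.5], [235.0, 343.5], [250.0, 346.5], [265.0, 343.5], [280.0, 334.5]] white comps [[194, 279, 105, 80, 1368], [223, 288, 66, 61, 2424]]
side cover [0.4846 0.304 ] 0.31 70 [[315.0, 305.5], [330.0, 316.5], [345.0, 319.5], [360.0, 319.5], [375.0, 314.5]] white comps [[301, 268, 96, 70, 1119], [312, 276, 74, 53, 2355]]
```

```bash
python3 - <<'E'
from h import *
for n,m in (('scene',(213,278.5,299,357.5)),('side',(300.7,267,398,338.3))):
    for h in ([(.09,.016),(.09,0)],[(.09,.016),(.09,.006)]):
        s=least_squares(lambda v:(bb(n,*v,h)-np.array(m)),[.485,.305],x_scale=.01);print(n,s.x.round(4),s.fun.round(1))
p=[cv2.imread(f'pics/{n}0.png') for n in ('scene','side')]
for n,im in zip(('scene','side'),p):  # bright-to-dark profile down through base centre
    c=proj(n,[[.485,.304,.01]])[0].astype(int); g=cv2.cvtColor(im,cv2.COLOR_BGR2GRAY)
    print(n,c,'rows',[(r,g[r,c[0]]) for r in range(c[1]-50,c[1]+52) if abs(int(g[r,c[0]])-int(g[r-1,c[0]]))>20])
    for q in ((.09,.016),(.081,.016),(.081,.010)): print(q,bb(n,.484,.305,[q]).round(1))
E
```

```text
scene [0.4872 0.301 ] [ 0.  -1.5 -0.   1.2]
scene [0.4862 0.3021] [ 0.  -0.9 -0.   0.8]
side [0.4852 0.3003] [ 0.8 -1.1 -0.8  1. ]
side [0.4849 0.3039] [ 0.6  0.  -0.6  0.1]
scene [256 316] rows [(278, np.uint8(74)), (279, np.uint8(187)), (280, np.uint8(246)), (283, np.uint8(146)), (284, np.uint8(90)), (285, np.uint8(44)), (287, np.uint8(64)), (288, np.uint8(167)), (289, np.uint8(246)), (309, np.uint8(202)), (310, np.uint8(142)), (311, np.uint8(120)), (335, np.uint8(159)), (336, np.uint8(204)), (337, np.uint8(238)), (348, np.uint8(146)), (349, np.uint8(53)), (352, np.uint8(105)), (353, np.uint8(211)), (354, np.uint8(245)), (357, np.uint8(208)), (358, np.uint8(141)), (360, np.uint8(193)), (361, np.uint8(230))]
(0.09, 0.016) [212.9 279.  298.9 358.1]
(0.081, 0.016) [217.2 282.5 294.6 353.7]
(0.081, 0.01) [217.7 283.9 294.7 354.9]
side [348 300] rows [(267, np.uint8(106)), (268, np.uint8(231)), (269, np.uint8(252)), (272, np.uint8(179)), (273, np.uint8(129)), (274, np.uint8(59)), (276, np.uint8(149)), (277, np.uint8(237)), (290, np.uint8(220)), (291, np.uint8(161)), (292, np.uint8(116)), (293, np.uint8(92)), (308, np.uint8(136)), (309, np.uint8(172)), (310, np.uint8(228)), (311, np.uint8(249)), (328, np.uint8(173)), (329, np.uint8(64)), (331, np.uint8(176)), (332, np.uint8(251)), (336, np.uint8(197)), (338, np.uint8(149)), (340, np.uint8(160)), (341, np.uint8(225))]
(0.09, 0.016) [301.7 267.4 397.9 334.9]
(0.081, 0.016) [306.5 270.2 393.  330.9]
(0.081, 0.01) [306.6 272.5 392.8 333.3]
```

```bash
python3 -m jog '[0,0,0.0005,0.008,0,0,0, 0,0,0,0.006,0,0,0, 0,0,0,0.005,0,0,0, 0,0,0,0.003,0,0,0, 0,0,0,0.001,0,0,0, 0,0,0,0,0,0,0, 0,0,0,0,0,0,0]'
```

```text
t: 35.1
tool_pos: [0.4856, 0.3055, 0.1021]
tool_rot: [-3.129, -0.274, -0.001]
contact_force: [-0.7, 0.2, -2.5]
opening: 0.028
```

```bash
python3 -m jog '[0,0,0,0.001,0,0,0, 0,0,0,0.0007,0,0,0, 0,0,0,0,0,0,0, 0,0,0,0,0,0,0]'
```

```text
t: 35.6
tool_pos: [0.4856, 0.3055, 0.101]
tool_rot: [-3.13, -0.274, -0.001]
contact_force: [-3.3, -1.7, 5.7]
opening: 0.0276
```

```bash
python3 -m jog '[0.6,0,0,0,0,0,0, 0.6,0,0,0,0,0,0, 0.6,0,0,0,0,0,0, 0.7,0,0,-0.02,0,0,0, 0.8,0,0,-0.04,0,0,0, 0.8,0,0,-0.05,0,0,0, 0.8,0,0,0,0,0,0, 0.8,0,0,0,0,0,0]'
python3 - <<'E'
from h import *
from station import ctrl
p,o=snap('w16');print(o['tool_pos'],o['t'],o['contact_force'])
def blue(im): return cv2.inRange(cv2.cvtColor(im,cv2.COLOR_BGR2HSV),np.array((100,110,50)),np.array((130,255,255)))
zf=.010
for n in ('scene','side'):
    d=ctrl.get_image(n);im=d['image'];cv2.imwrite(f'pics/{n}16.png',im);m=blue(im);c=proj(n,[[.484,.305,zf]])[0]
    ys,xs=np.nonzero(m);sel=(abs(xs-c[0])<55)&(ys>c[1]-5)&(ys<c[1]+45);P=np.c_[xs,ys][sel]
    low=np.array([(x,P[P[:,0]==x,1].max()+.5) for x in np.unique(P[:,0])],float);low=low[abs(low[:,0]-c[0])<35]
    def f(v):
        B=proj(n,cyl(*v,[(.076,zf+.003)]));B=B[B[:,1]>B[:,1].mean()];B=B[np.argsort(B[:,0])];return np.interp(low[:,0],B[:,0],B[:,1])-low[:,1]
    s=least_squares(f,[.485,.305],x_scale=.01,loss='soft_l1');r=f(s.x)
    k=m.copy();cc=proj(n,[[.484,.305,.114]])[0].astype(int);k[:cc[1]-20]=0;k[cc[1]+20:]=0;k[:,:cc[0]-20]=0;k[:,cc[0]+20:]=0;ys,xs=np.nonzero(k)
    K=[xs.min(),ys.min(),xs.max()+1,ys.max()+1];g=least_squares(lambda v:bb(n,*v,[(.015,.102),(.015,.126)])-K,[.485,.305],x_scale=.01)
    print(n,'foot',s.x.round(4),np.abs(r).mean().round(2),len(low),'knob',g.x.round(4),g.fun.round(1))
    for t in ('plate_swab','bowl'): print(t,[(np.round(b['box']).tolist(),round(b['p'],2)) for b in ctrl.boxes_of(t,d)][:2])
# wrist knob top and rim/foot rows
im=p['image'];m=blue(im);col=im[40:150,314].astype(int);print([(40+i,*map(int,col[i])) for i in range(1,110) if np.abs(col[i]-col[i-1]).max()>30])
E
```

```text
t: 36.6
tool_pos: [0.4855, 0.3055, 0.211]
tool_rot: [-3.129, -0.274, -0.002]
contact_force: [0.6, 0.0, 0.8]
opening: 0.0685
[0.48554027 0.30546443 0.21102025] 36.6 [0.6278459  0.04731627 0.78901553]
scene foot [0.4846 0.3056] 0.34 70 knob [0.4796 0.3066] [ 0.5  1.1 -0.5 -1. ]
plate_swab [([314.0, 214.0, 28.0, 24.0], 0.76)]
bowl []
side foot [0.4852 0.3061] 0.27 70 knob [0.4838 0.3162] [ 0.8  1.3 -0.8 -1.2]
plate_swab [([337.0, 210.0, 26.0, 16.0], 0.85)]
bowl [([268.0, 208.0, 14.0, 14.0], 0.72), ([343.0, 313.0, 110.0, 56.0], 0.44)]
[(80, 116, 123, 127), (81, 43, 42, 45), (87, 121, 66, 43), (88, 234, 128, 78), (89, 251, 165, 113), (90, 209, 143, 114), (91, 160, 127, 112), (94, 198, 204, 210)]
```

```bash
python3 -m jog '[1,0,0.04,-0.02,0,0,0, 1,0,0.05,0,0,0,0, 1,0,0.05,0,0,0,0, 1,0,0.05,0,0,0,0, 1,0,0.05,0,0,0,0, 1,0,0,0,0,0,0, 1,0,0,0,0,0,0]'
python3 - <<'E'
from h import *
from station import ctrl
def blue(im): return cv2.inRange(cv2.cvtColor(im,cv2.COLOR_BGR2HSV),np.array((100,110,50)),np.array((130,255,255)))
for n in ('scene','side'):
    d=ctrl.get_image(n);m=blue(d['image']);cv2.imwrite(f'pics/{n}17.png',d['image'])
    cc=proj(n,[[.484,.305,.114]])[0].astype(int);k=np.zeros_like(m);s=np.s_[cc[1]-22:cc[1]+22,cc[0]-22:cc[0]+22];k[s]=m[s]
    c=max(cv2.findContours(k,0,2)[0],key=cv2.contourArea);x,y,w,h=cv2.boundingRect(c);K=[x,y,x+w,y+h]
    g=least_squares(lambda v:bb(n,*v,[(.015,.102),(.015,.126)])-K,[.485,.305],x_scale=.01);print(n,'knob',K,g.x.round(4),g.fun.round(1))
    for t in ('cover','plate_colonies','vial','bowl'): print(t,[(np.round(b['box']).tolist(),round(b['p'],2)) for b in ctrl.boxes_of(t,d)][:2])
    hsv=cv2.cvtColor(d['image'],cv2.COLOR_BGR2HSV);
    for nm,lo,hi in(('red/yellow',(0,40,60),(30,255,255)),('green',(50,25,40),(90,255,255))):
        q=cv2.inRange(hsv,np.array(lo),np.array(hi));b=proj(n,[[.46,.3025,.053] if nm[0]=='r' else [.528,.311,.057]])[0].astype(int);r=q[b[1]-14:b[1]+15,b[0]-16:b[0]+17];yy,xx=np.nonzero(r)
        print(nm,'pred',b,'obs',(xx.mean()+b[0]-16,yy.mean()+b[1]-14) if len(xx) else None,len(xx))
E
```

```text
t: 37.83
tool_pos: [0.5269, 0.0693, 0.2298]
tool_rot: [-3.129, -0.273, 0.001]
contact_force: [0.2, 0.5, -0.3]
opening: 0.0855
scene knob [243, 284, 261, 306] [0.4796 0.3066] [ 0.5  1.1 -0.5 -1. ]
cover [([253.0, 311.0, 78.0, 90.0], 0.76)]
plate_colonies [([329.0, 138.0, 14.0, 16.0], 0.5)]
vial []
bowl [([262.0, 187.0, 14.0, 13.0], 0.7), ([251.0, 329.0, 96.0, 66.0], 0.57)]
red/yellow pred [264 313] obs (np.float64(267.2), np.float64(315.46666666666664)) 30
green pred [235 298] obs (np.float64(236.44303797468353), np.float64(299.2658227848101)) 79
side knob [341, 249, 360, 273] [0.4838 0.3162] [ 0.8  1.3 -0.8 -1.2]
cover [([349.0, 287.0, 81.0, 91.0], 0.65)]
plate_colonies [([298.0, 166.0, 20.0, 12.0], 0.75)]
vial []
bowl [([269.0, 208.0, 19.0, 16.0], 0.7)]
red/yellow pred [363 283] obs (np.float64(369.1818181818182), np.float64(291.44444444444446)) 99
green pred [325 281] obs (np.float64(326.65909090909093), np.float64(283.67045454545456)) 88
```

```bash
python3 - <<'E'
from h import *
K={'scene':[243,284,261,306],'side':[341,249,360,273]}
h=[(.015,.126),(.015,.102),(.009,.092)]
for n in K: print(n,bb(n,.4845,.3055,h).round(1),K[n])
s=least_squares(lambda v:np.concatenate([(bb(n,*v,h)-K[n]) for n in K]),[.485,.305],x_scale=.01);print(s.x,s.fun.round(1))
# same on the untouched cover at the start, foot fit (.4737,-.2892)
h0=[(r,z-.010) for r,z in h]
for n in K:
    im=cv2.imread(f'pics/{n}0.png');m=cv2.inRange(cv2.cvtColor(im,cv2.COLOR_BGR2HSV),np.array((100,110,50)),np.array((130,255,255)))
    c=proj(n,[[.474,-.289,.104]])[0].astype(int);k=np.zeros_like(m);t=np.s_[c[1]-14:c[1]+14,c[0]-14:c[0]+14];k[t]=m[t]
    c=max(cv2.findContours(k,0,2)[0],key=cv2.contourArea);x,y,w,hh=cv2.boundingRect(c);print('start',n,[x,y,x+w,y+hh],bb(n,.474,-.2875,h0).round(1))
E
```

```text
scene [242.  283.4 258.9 303.3] [243, 284, 261, 306]
side [341.9 246.6 359.2 270.1] [341, 249, 360, 273]
[0.48213704 0.30857924] [-1.1  1.1 -2.2 -0.9  2.1 -1.2  0.4 -1.7]
start scene [391, 126, 405, 143] [391.7 123.9 404.4 139.7]
start side [364, 126, 375, 140] [363.5 124.6 374.5 139.1]
```

```bash
python3 -c "
from station import ctrl
print(ctrl.get_obs()['t']);print(ctrl.finish_job())"
```

```text
38.325
the job is handed in; nothing more can be done
None
```

The chamber is loaded and closed, and I handed the job in at 38.3 s of the 104 s allowed. The blue-green dish is in the seat with the orange dish on it and the open colony dish on top. The vial is in its socket and the cover is on the base. Every piece was lowered slowly, and the forces I read after each move stayed below about 7 N.

**What the last checks showed**
- **Cover position:** its foot measured about 1 mm from the base centre, inside the rim. The tool height at contact fits a foot resting on the plate.
- **Dishes:** seen from above before closing, the colony dish was within about 3–4 mm of the dishes below it. The orange dish was about 1 mm off the seat centre. I saw the blue-green dish sitting inside the seat ring but did not measure it after release.
- **Vial:** it stands in its socket, with its cap about 3–4 mm off the socket centre in that view. The limit is 6 mm.
- **Bystanders:** both cameras found the bowl, and the swab dish in the check just before, within a few pixels of where they started.

**Checks that disagreed or failed**
- **Cover tilt:** the knob appears 2–3 pixels lower than my model predicts. The untouched cover looked much the same at the start, so I put this down to the model, but flatness is not measured exactly.
- **Detection under the cover:** the network did not find the vial, and for the colony dish it reported other spots, the pink look-alike among them. I only confirmed that matching colours appear near the expected places.
- **Pictures:** I had used all 16 views before the cover was lowered, so the last checks are numbers only.

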